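# Clamp a thin copper tube to a pipe bracket with U-bolts

### The job

Take the wooden strip off the saddles of the blue bracket and lay it flat in the grey tray, then lay the copper tube from its cradle into the saddles, its ends level with the ends of the bracket's plate. Then clamp it with all the U-bolts that stand in the rack: each goes over the tube with both legs down through a pair of holes of its own (any pair), fully down until its crossbar rests on the tube. The tube is thin and dents easily: grip it and press on it gently, with no more than about 35 N, and do not knock over or shove the aerosol can and the two jars.

Things in the scene. Friction and masses are not known exactly. Their poses are not given: they have to be found in the camera images.
- bracket: blue steel bracket, fixed: plate 85 (x) x 220 (y) x 8 mm, top 50 mm over the table, with two V saddles on its centre line at y = -37.5 and +37.5 mm (16 along y, 34 wide, 24 high); the tube lies in them along y, centred over the origin, its axis 80 mm over the table. Round holes, 12 mm, at y = -75, 0, +75, x = -22 and +22 mm. Origin: on the table under the plate's middle; z up
- station_0 (a point): middle between the two holes of the pair at y = -75 mm of the bracket, on the plate's top face; axes as the bracket
- station_1 (a point): the same for the pair at y = 0
- station_2 (a point): the same for the pair at y = +75 mm
- tube: thin copper tube, 28 mm outside diameter, 220 mm long, 0.25 kg; origin at its centre, y axis along it (x, z turn as it rolls). Dents if gripped with over 37 N at each of two fingers (74 N, the forces of all fingers added up) or pressed by a U-bolt with over 40 N. It starts in the cradle, axis 46 mm over the table
- cradle: wooden cradle, fixed: base 76 (x) x 160 (y) x 16 mm with two V saddles at y = -60 and +60 mm; origin at the centre of its underside, the tube lies along its y
- rack: light wooden block 80 (x) x 210 (y) x 45 mm, loose, 1.2 kg, with three pairs of square holes at y = -75, 0, +75 mm in which the U-bolts stand upright, legs 38 mm deep; origin at the centre of its underside
- tray: grey open tray 105 (x) x 215 (y) x 30 mm, loose, wall and floor 4 mm; origin at the centre of its underside, long side along its y
- strip_center (a point): centre of a wooden strip 40 (x) x 170 (y) x 20 (z) mm, 0.12 kg; its long side along y. It starts lying on the bracket's saddles, its underside about 74 mm over the table.
- aerosol: dark aerosol can with red cap, 65 mm wide, 236 mm tall, bystander at the back; origin under its base
- jar_screws: jar with red lid, 68 mm wide, 99 mm tall, bystander on the right; origin under its base
- jar_nuts: jar with white lid, 60 mm wide, 89 mm tall, bystander on the right; origin under its base
- ubolt_0_tab (a point): U-bolt 0 (may be absent): centre of its yellow flat grip tab, 30 (x) x 8 (y) x 27 mm high. Below it a square steel U of 8 mm round bar in this frame's x-z plane: crossbar's centre 15.5 mm below this point, legs at x = -22 and +22 mm, their round ends 91.5 mm below it. z up; 0.09 kg. Starts upright in the rack, this point 99 mm over the table; 113 mm when clamped
- ubolt_1_tab (a point): U-bolt 1 (may be absent): centre of its yellow flat grip tab, 30 (x) x 8 (y) x 27 mm high. Below it a square steel U of 8 mm round bar in this frame's x-z plane: crossbar's centre 15.5 mm below this point, legs at x = -22 and +22 mm, their round ends 91.5 mm below it. z up; 0.09 kg. Starts upright in the rack, this point 99 mm over the table; 113 mm when clamped
- ubolt_2_tab (a point): U-bolt 2 (may be absent): centre of its yellow flat grip tab, 30 (x) x 8 (y) x 27 mm high. Below it a square steel U of 8 mm round bar in this frame's x-z plane: crossbar's centre 15.5 mm below this point, legs at x = -22 and +22 mm, their round ends 91.5 mm below it. z up; 0.09 kg. Starts upright in the rack, this point 99 mm over the table; 113 mm when clamped
Not all that is in view belongs to the job. What is shaped like the tube but pink is not meant.

How it is judged:
On the way, in this order (a step that is already met when the one before it is completed fails the run):
1. the strip lies in the tray (x of strip_center in the frame of tray between -0.04 and 0.04 m and y of strip_center in the frame of tray between -0.05 and 0.05 m and z of strip_center in the frame of tray below 0.03 m and angle between strip_center's own z axis and vertical below 0.2 rad), for 0.2 s.
2. the tube lies in both saddles, centred on the bracket (x of tube in the frame of bracket between -0.008 and 0.008 m and y of tube in the frame of bracket between -0.015 and 0.015 m and z of tube in the frame of bracket between 0.073 and 0.087 m and angle between the y axis of tube and the y axis of bracket, either way round below 0.07 rad), for 0.2 s.
At the end, for the whole second after the job is handed in: Strip flat in the tray (centre within 40 mm across, 50 along); tube in both saddles (8 mm across, 15 along, 4 degrees); every U-bolt upright, both legs through its own pair of holes, within 12 mm of the pair's middle, crossbar within 8 mm of resting on the tube; all at rest, released (all of step 1 and all of step 2 and ((horizontal distance between ubolt_0_tab and station_0 below 0.012 m and z of ubolt_0_tab in the frame of bracket between 0.104 and 0.121 m and angle between ubolt_0_tab's own z axis and vertical below 0.2 rad) or (horizontal distance between ubolt_0_tab and station_1 below 0.012 m and z of ubolt_0_tab in the frame of bracket between 0.104 and 0.121 m and angle between ubolt_0_tab's own z axis and vertical below 0.2 rad) or (horizontal distance between ubolt_0_tab and station_2 below 0.012 m and z of ubolt_0_tab in the frame of bracket between 0.104 and 0.121 m and angle between ubolt_0_tab's own z axis and vertical below 0.2 rad)) and ((horizontal distance between ubolt_1_tab and station_0 below 0.012 m and z of ubolt_1_tab in the frame of bracket between 0.104 and 0.121 m and angle between ubolt_1_tab's own z axis and vertical below 0.2 rad) or (horizontal distance between ubolt_1_tab and station_1 below 0.012 m and z of ubolt_1_tab in the frame of bracket between 0.104 and 0.121 m and angle between ubolt_1_tab's own z axis and vertical below 0.2 rad) or (horizontal distance between ubolt_1_tab and station_2 below 0.012 m and z of ubolt_1_tab in the frame of bracket between 0.104 and 0.121 m and angle between ubolt_1_tab's own z axis and vertical below 0.2 rad)) and ((horizontal distance between ubolt_2_tab and station_0 below 0.012 m and z of ubolt_2_tab in the frame of bracket between 0.104 and 0.121 m and angle between ubolt_2_tab's own z axis and vertical below 0.2 rad) or (horizontal distance between ubolt_2_tab and station_1 below 0.012 m and z of ubolt_2_tab in the frame of bracket between 0.104 and 0.121 m and angle between ubolt_2_tab's own z axis and vertical below 0.2 rad) or (horizontal distance between ubolt_2_tab and station_2 below 0.012 m and z of ubolt_2_tab in the frame of bracket between 0.104 and 0.121 m and angle between ubolt_2_tab's own z axis and vertical below 0.2 rad)) and linear speed of each of tube, strip, ubolt_0, ubolt_1, ubolt_2 below 0.02 m/s); the robot touches nothing.
It fails at once if the tube is squeezed by the fingers with more than 74 N in all (37 N at each of two fingers) (contact force between the fingers and tube above 74 N).
It fails at once if a U-bolt is pressed on the tube with more than 40 N (contact force between any of ubolt_0, ubolt_1, ubolt_2 and tube above 40 N).
It fails at once if the aerosol can is shoved more than 50 mm or knocked over (distance of aerosol from where it was at the start of the episode above 0.05 m or angle between aerosol's own z axis and vertical above 0.5 rad).
It fails at once if the red-lidded jar is shoved more than 50 mm or knocked over (distance of jar_screws from where it was at the start of the episode above 0.05 m or angle between jar_screws's own z axis and vertical above 0.5 rad).
It fails at once if the white-lidded jar is shoved more than 50 mm or knocked over (distance of jar_nuts from where it was at the start of the episode above 0.05 m or angle between jar_nuts's own z axis and vertical above 0.5 rad).
Of ubolt_0, ubolt_1, ubolt_2 only 2 to 3 are there at a start; the rules pass over those that are not, and their reading is None.
At some moment in a run one of tray, rack may be knocked a few centimetres aside while the robot is not near it.
It also fails if it takes over 210 s, if anything falls off the work surface, if the arm or the gripper's body presses on something with over 40 N, if the wrist force passes 120 N, or if a joint passes its speed limit or range.

### The arm

A 7-joint arm with a two-finger parallel gripper is mounted at the origin on the work surface; the furniture and walls round the work are solid. World frame = base frame: x ahead of the robot, y to its left, z up, the work surface at z = 0. Lengths are in m, angles in rad, forces in N, time in s.
With the tool pointing down it reaches from about 0.425 to 0.825 m from the base axis. Payload 3.6 kg.
Tool frame: the origin (TCP) lies midway between the tips of the shut fingers; the grasp point (between the pads) lies 19 mm behind it; z points along the fingers, y is the direction in which the jaws open and shut (so a half turn about z gives the same grasp; the last joint's range is limited). The gripper opens to 93 mm and grips with 3 to 60 N. Pads are 15 mm wide; open, the fingers measure 128 mm over their backs; the gripper's body (75 mm by 188 mm) begins 65 mm behind the grasp point.
Start: joints at [-1.248, 0.615, -0.013, 1.423, 0.008, 1.103, -0.04], TCP at [0.223, 0.611, 0.219] pointing down, gripper open.
Joint ranges: [-3.12, 3.12], [-0.3, 2.06], [-1.34, 1.32], [0.26, 2.42], [-1.36, 4.5], [0.01, 1.98], [-2.84, 2.84]. Speed limits (rad/s): [2.79, 2.79, 3.14, 3.14, 3.14, 3.14, 3.14].

### API

Orientations are given as [roll, pitch, yaw] about the fixed x, y, z axes, in that order (R = Rz(yaw) Ry(pitch) Rx(roll)).
In Python, from workcell import ctrl, kinematics, readout, vision gives the robot as it stands. The module is installed in compiled form; this text tells all that it offers. Calls block until the motion is done:
- ctrl.reach(position, orientation): joint-space move of the TCP to a pose.
- ctrl.line_to(position, attitude=None, vel=0.15): straight line of the TCP; attitude=None keeps the orientation; vel is the mean speed in m/s.
- ctrl.set_joints(angles): joint-space move.
- ctrl.command_gripper(opening, squeeze=None): finger opening in m; squeeze is the grip in N (None keeps the last); returns when the fingers have stopped.
- ctrl.pause(seconds).
- kinematics.ik(position, orientation): joint angles nearest the present ones, or None.
- readout.sense(): the state.
- vision.camera(name): name is "scene" or "top"; returns (picture, depth): 384x512x3 uint8, red, green, blue; 384x512 float32, m along the optical axis (not along the pixel's ray), 0 where there is no reading.
- vision.camera_info(name): a dict with "vertical_fov" (degrees; the focal length in pixels is half the picture's height over the tangent of half this angle, whatever the lens; pixels are square), "cx", "cy" (the principal point, pixels), "k1" (the pictures are not rectified: a ray, as slopes to the right and down, at radius r is drawn at 1 + k1 r^2 times it, then the intrinsics apply), "R" (3x3) and "t" (3): a world point X has camera coordinates R X + t. Camera axes: x right, y down, z forward; pixel columns grow to the right and rows downward; lengths in m; the calibration is good to about 2 mm. A picture is of the moment at which its call begins. camera_info takes no time and is no camera call.
A pose or a line that the arm cannot do raises ctrl.PlanningError and nothing moves.
- ctrl.close_job(): hands the job in, once; it reports no verdict.
The state is a dict: "time_s": time; "joints": joint angles; "qvel": joint speeds; "joint_torque": joint torques, N m; "tool_pos": TCP position; "ee_rot": TCP orientation; "wrist_force": force on the tool from outside, world axes, zero at the start; "ft_torque": the same for the moment, N m; "opening": finger opening in m.
Only numpy, scipy, OpenCV 4.12 (cv2) and the standard library are available. Lean on these libraries where they do the work, as an engineer would, in place of code of your own. Each camera call takes 0.05 s, during which the arm holds its last target. There are 200 camera calls.

## Working session

There is one attempt and no reset: what is moved stays moved. The work goes in short steps, each a Python script; the robot and the scene stay as the last script left them, time stands still between calls to the robot, and variables do not carry over. Pictures are saved under pics/ and viewed, about 12 in all and at most 16, crops included, and the job is handed in when it is done.

```bash
mkdir -p pics; cat > h.py <<'E'
import numpy as np, cv2
from workcell import ctrl, kinematics, readout, vision
def shot(name, fn=None):
    p,d=vision.camera(name)
    if fn: cv2.imwrite('pics/'+fn, p[:,:,::-1])
    return p,d
def K(name):
    c=vision.camera_info(name); f=192/np.tan(np.radians(c['vertical_fov'])/2)
    return f,c['cx'],c['cy'],c['k1'],np.array(c['R']),np.array(c['t'])
def rays(name,uv):
    f,cx,cy,k1,R,t=K(name); uv=np.atleast_2d(np.asarray(uv,float))
    s=(uv-[cx,cy])/f; u=s.copy()
    for _ in range(20): u=s/(1+k1*(u**2).sum(1,keepdims=True))
    return u
def on_plane(name,uv,z):
    f,cx,cy,k1,R,t=K(name); u=rays(name,uv)
    d=np.c_[u,np.ones(len(u))]@R; o=-R.T@t
    return o+d*((z-o[2])/d[:,2])[:,None]
def project(name,X):
    f,cx,cy,k1,R,t=K(name); c=np.atleast_2d(X)@R.T+t
    s=c[:,:2]/c[:,2:]; s=s*(1+k1*(s**2).sum(1,keepdims=True))
    return s*f+[cx,cy]
def cloud(name,d):
    f,cx,cy,k1,R,t=K(name); h,w=d.shape
    vv,uu=np.mgrid[:h,:w]; u=rays(name,np.c_[uu.ravel(),vv.ravel()])
    c=np.c_[u,np.ones(len(u))]*d.reshape(-1,1)
    X=(c-t)@R; X[d.ravel()==0]=np.nan
    return X.reshape(h,w,3)
E
python3 - <<'E'
from h import *
for n in('scene','top'):
    shot(n,n+'0.png'); c=vision.camera_info(n); print(n,c['vertical_fov'],c['k1'],-np.array(c['R']).T@c['t'],np.array(c['R'])[2])
s=readout.sense();print(s['tool_pos'],s['ee_rot'],s['opening'],s['wrist_force'])
E
```

```text
scene 47.598859433898554 -0.008234357705254894 [-0.22991562 -0.86773592  0.83285594] [ 0.52132003  0.62875576 -0.57696761]
top 49.562241449714875 -0.09376280850945493 [ 0.31418348 -0.03261952  1.44471331] [ 0.0942814 -0.0194947 -0.9953547]
[0.22251278 0.60999186 0.21761989] [-3.13935282e+00  2.95917179e-05  2.79183937e+00] 0.09279311292541341 [ 0.57820698 -0.84229259  0.75171254]
```

View pics/scene0.png

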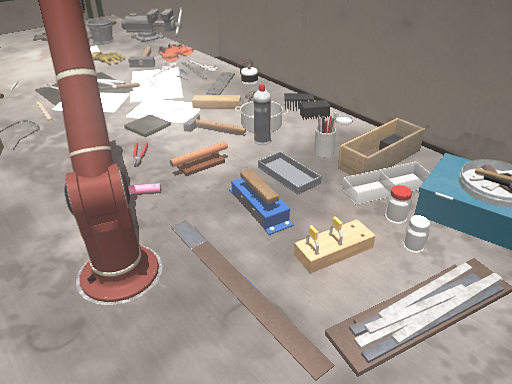

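View pics/top0.png

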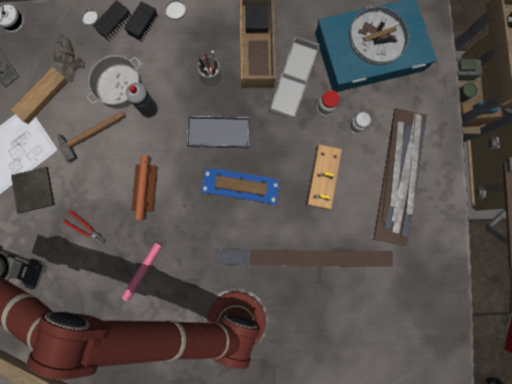

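Scene view: bracket with strip (260,200), tray (290,172), cradle plus copper tube (200,155), rack with two U-bolts (315,240)/(337,228), pink decoy (147,188), jars (400,200)/(417,233), can (262,115). Candidates for "tube": copper on the cradle, top (143,187); pink stick, top (141,271), excluded by the description. Next I'll take close crops and measure.

```bash
cat >> h.py <<'E'
def rect(P):  # min-area rect of world xy points (m) -> centre, long-axis yaw, sizes
    (c,(w,h),a)=cv2.minAreaRect((np.asarray(P)[:,:2]*1000).astype(np.float32))
    a=np.radians(a); 
    if w<h: a+=np.pi/2; w,h=h,w
    a=(a+np.pi/2)%np.pi-np.pi/2
    return np.array(c)/1000,a,np.array([w,h])/1000
def big(m):
    m=cv2.morphologyEx(m.astype(np.uint8),cv2.MORPH_OPEN,np.ones((2,2)))
    n,l,s,_=cv2.connectedComponentsWithStats(m); return l==1+np.argmax(s[1:,4])
E
python3 - <<'E'
from h import *
for n,(a,b,c,d) in dict(top=(120,345,105,225),scene=(165,385,130,275)).items():
    p=cv2.imread(f'pics/{n}0.png')[c:d,a:b]; cv2.imwrite(f'pics/{n}0c.png',cv2.resize(p,None,fx=3.5,fy=3.5,interpolation=cv2.INTER_CUBIC))
for n in('top','scene'):
    p,d=shot(n); np.savez(f'{n}0.npz',p=p,d=d)
    X=cloud(n,d); H=cv2.cvtColor(p,cv2.COLOR_RGB2HSV).astype(int); h,s,v=H[...,0],H[...,1],H[...,2]; z=X[...,2]
    near=(X[...,0]>0.3)&(X[...,0]<0.9)&(abs(X[...,1])<0.55)
    def rep(name,m):
        m=big(m&near); P=X[m]; c,a,w=rect(P); print(n,name,m.sum(),'px',np.argwhere(m).mean(0)[::-1].round(),c.round(4),round(a,4),w.round(4),'z',np.percentile(P[:,2],[5,50,95]).round(4))
    rep('blue',(h>100)&(h<125)&(s>120))
    rep('bluetop',(h>100)&(h<125)&(s>120)&(z>.042)&(z<.056))
    rep('strip',(h<25)&(s>60)&(z>.085)&(z<.105)&(X[...,1]>-.2)&(X[...,1]<.15))
    rep('copper',(h<12)&(s>110)&(z>.04)&(z<.075)&(X[...,1]>.15))
    rep('rack',(h<28)&(s>50)&(z>.035)&(z<.052)&(X[...,1]<-.1))
    rep('yellow',(h>22)&(h<32)&(s>180)&(z>.06)&(X[...,1]<-.1))
    rep('tray',(s<60)&(z>.022)&(z<.04)&(X[...,0]>.45)&(X[...,1]<.25)&(X[...,1]>-.1))
E
```

```text
top blue 1061 px [241. 187.] [ 0.4575 -0.0233] 1.3916 [0.2598 0.083 ] z [nan nan nan]
top bluetop 871 px [241. 187.] [ 0.4589 -0.026 ] 1.3973 [0.2219 0.0855] z [nan nan nan]
top strip 555 px [241. 186.] [ 0.454  -0.0263] 1.3965 [0.1692 0.037 ] z [nan nan nan]
top copper 513 px [143. 188.] [0.4581 0.3103] -0.1712 [0.22   0.0266] z [nan nan nan]
top rack 1276 px [325. 178.] [ 0.488  -0.3212] -0.2959 [0.2225 0.0885] z [nan nan nan]
top yellow 14 px [329. 175.] [ 0.4833 -0.3135] 1.3369 [0.0219 0.0027] z [0.0914 0.1059 0.113 ]
top tray 32 px [218. 118.] [0.7026 0.0508] 1.529 [0.0534 0.0036] z [0.0089 0.0225 0.0313]
scene blue 475 px [261. 202.] [ 0.4764 -0.0294] 1.3949 [0.2121 0.1214] z [nan nan nan]
scene bluetop 472 px [261. 202.] [ 0.4762 -0.0303] 1.4006 [0.2143 0.1209] z [nan nan nan]
scene strip 493 px [260. 186.] [ 0.4534 -0.0345] 0.825 [0.1433 0.1169] z [nan nan nan]
scene copper 95 px [214. 150.] [0.544 0.31 ] 0.3779 [0.1978 0.0579] z [0.0416 0.0483 0.055 ]
scene rack 1461 px [336. 242.] [ 0.5033 -0.3179] -0.2332 [0.2481 0.077 ] z [nan nan nan]Traceback (most recent call last):
  File "<stdin>", line 15, in <module>
  File "<stdin>", line 9, in rep
  File "h.py", line 37, in big
    n,l,s,_=cv2.connectedComponentsWithStats(m); return l==1+np.argmax(s[1:,4])
                                                             ~~~~~~~~~^^^^^^^^^
    return _wrapfunc(a, 'argmax', axis=axis, out=out, **kwds)
    return bound(*args, **kwds)
ValueError: attempt to get argmax of an empty sequence
```

View pics/top0c.png

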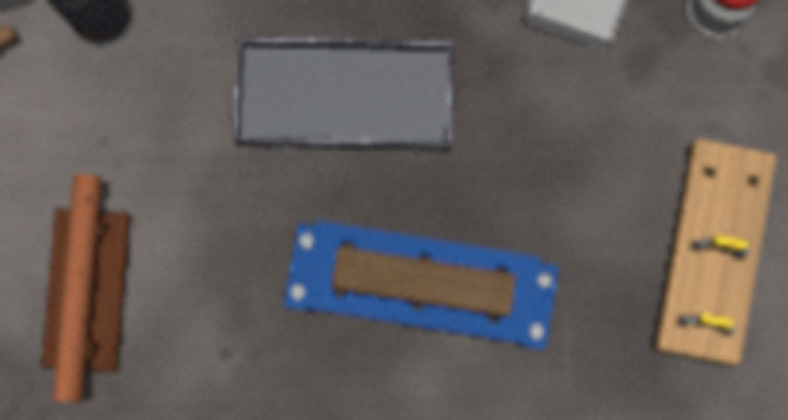

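View pics/scene0c.png

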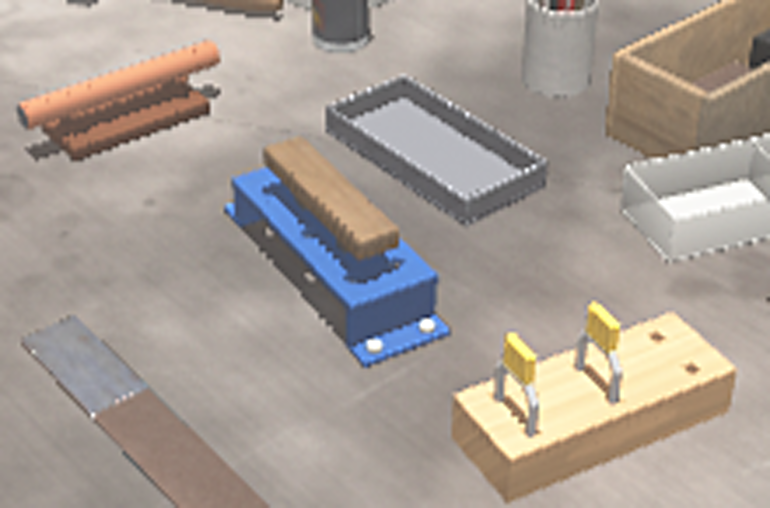

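Crops: the bracket's six holes show as dark spots beside the strip; the white dots are flange screws, not holes. The rack (top, ~(324,177)) holds 2 U-bolts, and its third pair is empty. The copper tube sits on a brown cradle and the tray is empty. Next I'll refine positions by casting rays onto planes.

```bash
cat >> h.py <<'E'
def seg(n,p,d):
    X=cloud(n,d); H=cv2.cvtColor(p,cv2.COLOR_RGB2HSV).astype(int); return X,H[...,0],H[...,1],H[...,2],X[...,2]
def meas(n,m,zp):
    m=big(m); uv=np.argwhere(m)[:,::-1]; return rect(on_plane(n,uv,zp))+(len(uv),)
def find(n='top',fn=None,pd=None):
    p,d=pd or shot(n,fn); X,h,s,v,z=seg(n,p,d); x,y=X[...,0],X[...,1]; r={}
    reg=(x>.35)&(x<.85)
    f=lambda m,zp:meas(n,m,zp)
    def go(k,m,zp):
        try: r[k]=f(m,zp)
        except Exception as e: r[k]=None
    go('bracket',reg&(h>100)&(h<125)&(s>120)&(z>.042)&(z<.058)&(abs(y)<.2),.05)
    go('strip',reg&(h<25)&(s>60)&(z>.083)&(z<.105)&(abs(y)<.15),.094)
    go('copper',reg&(h<12)&(s>110)&(z>.042)&(z<.075)&(y>.15),.046)
    go('rack',reg&(h<28)&(s>50)&(z>.035)&(z<.052)&(y<-.1),.045)
    go('tray',(x>.55)&(x<.85)&(abs(y)<.25)&(z>.018)&(z<.042)&(s<70),.030)
    return r,p,d
def down(x,y,z,th,go=ctrl.reach,**k):
    az=np.arctan2(y,x)+np.pi/2; yaw=th+np.pi*np.round((az-th)/np.pi)
    if go is ctrl.line_to: return ctrl.line_to([x,y,z],[np.pi,0,yaw],**k)
    return go([x,y,z],[np.pi,0,yaw])
E
python3 - <<'E'
from h import *
o=np.load('top0.npz'); r,p,d=find(pd=(o['p'],o['d']))
for k,q in r.items(): print(k,q)
# yellow tabs both views
H=cv2.cvtColor(p,cv2.COLOR_RGB2HSV)
for n in('top','scene'):
    p=np.load(n+'0.npz')['p'];H=cv2.cvtColor(p,cv2.COLOR_RGB2HSV);m=cv2.inRange(H,(22,150,90),(33,255,255))
    k,l,s,c=cv2.connectedComponentsWithStats(m)
    for i in range(1,k):
        if s[i,4]>6: print(n,c[i].round(1),s[i],on_plane(n,c[i],.112 if n=='top' else .099)[0].round(4))
E
```

```text
bracket (array([ 0.45598026, -0.02479797]), np.float64(1.393282791703447), array([0.21938857, 0.08522817]), 876)
strip (array([ 0.45323569, -0.02734429]), np.float64(1.3977952518544772), array([0.1636613 , 0.03881007]), 555)
copper (array([0.45696631, 0.3067829 ]), np.float64(-0.08486269339981067), array([0.2183848 , 0.02869404]), 511)
rack (array([ 0.48335739, -0.31465497]), np.float64(-0.2101219452686518), array([0.21066525, 0.08176768]), 1276)
tray (array([0.59728699, 0.01788914]), np.float64(1.5570490892479079), array([0.11047029, 0.00352991]), 66)
top [328.2 174. ] [324 172  10   5  31] [ 0.4864 -0.3096  0.112 ]
top [324.1 196.3] [320 195   9   4  27] [ 0.4139 -0.2937  0.112 ]
```

```bash
cat >> h.py <<'E'
def tray(p,lo=(0.55,-.25),hi=(.85,.25)):
    q=p.astype(int); m=(q[...,2]-q[...,0]>4)&(p.max(2)<150)&(p.max(2)>60)
    vv,uu=np.mgrid[:384,:512]; P=on_plane('top',np.c_[uu.ravel(),vv.ravel()],.004).reshape(384,512,3)
    m&=(P[...,0]>lo[0])&(P[...,0]<hi[0])&(P[...,1]>lo[1])&(P[...,1]<hi[1])
    return meas('top',cv2.morphologyEx(m.astype(np.uint8),cv2.MORPH_OPEN,np.ones((5,5))),.004)
E
python3 - <<'E'
from h import *
p=np.load('top0.npz')['p']; print(tray(p))
c=np.array([(238,40),(453,40),(452,148),(235,146)])/3.5+[120,105]; print(on_plane('top',c,.03).round(4), on_plane('top',c.mean(0),.03))
ps=np.load('scene0.npz')['p']; print(ps[228-4:236:3,310:318:2].reshape(-1,3)[:8], cv2.cvtColor(ps,cv2.COLOR_RGB2HSV)[220:236:4,312:318:2].reshape(-1,3))
s=readout.sense(); print(s['time_s'])
for t in[(.453,-.027,.2,1.395),(.453,-.027,.069,1.395)]:
    yaw=t[3]; print([None if (j:=kinematics.ik(t[:3],[np.pi,0,yaw+k*np.pi])) is None else np.round(j,2) for k in(0,1,-1)])
E
```

```text
(array([0.65517804, 0.0499711 ]), np.float64(1.557709819514356), array([0.21170439, 0.10103212]), 1607)
[[ 0.7059  0.1562  0.03  ]
 [ 0.7029 -0.0578  0.03  ]
 [ 0.5936 -0.0551  0.03  ]
 [ 0.5986  0.159   0.03  ]] [[0.64984961 0.05055278 0.03      ]]
[[175 162 166]
 [175 165 165]
 [179 167 160]
 [186 172 163]
 [255 234 102]
 [255 255 152]
 [202 178 141]
 [180 165 163]] [[ 11  26 170]
 [ 13  28 172]
 [  9  28 173]
 [  0  15 175]
 [ 11  27 179]
 [ 12  32 186]
 [ 30  96 255]
 [ 30 102 255]
 [174  22 175]
 [ 21 142 183]
 [ 20 148 186]
 [ 26 151 255]]
0.2
[array([-0.38,  0.37,  0.53,  2.  , -0.25,  0.83,  0.12]), array([ 0.77,  0.56, -1.15,  1.97,  0.61,  1.01,  2.3 ]), array([ 0.77,  0.56, -1.15,  1.97,  0.61,  1.01,  2.3 ])]
[array([-0.17,  0.57,  0.26,  2.14, -0.31,  0.47,  0.16]), array([ 0.27,  0.58, -0.37,  2.13,  0.42,  0.5 ,  2.54]), array([ 0.27,  0.58, -0.37,  2.13,  0.42,  0.5 ,  2.54])]
```

```bash
cat > s1.py <<'E'
from h import *
ctrl.command_gripper(.075,25)
down(.4532,-.0273,.2,1.396)
down(.4532,-.0273,.069,1.396,ctrl.line_to)
ctrl.command_gripper(.0,25)
s=readout.sense(); print(s['opening'],s['wrist_force'].round(2),s['tool_pos'])
down(.4532,-.0273,.2,1.396,ctrl.line_to)
s=readout.sense(); print(s['opening'],s['wrist_force'].round(2),s['time_s'])
p,d=shot('scene','s1.png'); pt,d=shot('top','t1.png'); print(tray(pt,lo=(.5,-.2)))
E
python3 s1.py
```

```text
0.03957949744797395 [ 0.78 -0.54  0.9 ] [ 0.45366173 -0.02738268  0.06919782]
0.03978827112607655 [-0.26  0.03 -1.33] 5.85
(array([0.65303174, 0.05051782]), np.float64(-1.542323252352423), array([0.21326466, 0.09929874]), 1579)
```

```bash
cat > s2.py <<'E'
from h import *
x,y,t=.652,.0505,1.565
down(x,y,.2,t)
pt,d=shot('top'); 
down(x,y,.06,t,ctrl.line_to); down(x,y,.010,t,ctrl.line_to,vel=.06)
print(readout.sense()['wrist_force'].round(2))
ctrl.command_gripper(.055); ctrl.pause(.3)
down(x,y,.2,t,ctrl.line_to); down(.55,.30,.3,0)
r,p,d=find(fn='t2.png'); print({k:r[k] for k in('bracket','copper','rack')})
X,h,s,v,z=seg('top',p,d)
m=(h<25)&(s>60)&(X[...,0]>.55)&(X[...,0]<.75)&(abs(X[...,1]-.05)<.12)&(z<.05)
print('strip',meas('top',m,.024), np.median(z[big(m)])); shot('scene','s2.png'); print(readout.sense()['time_s'])
c=cv2.imread('pics/t2.png')[110:220,110:350]; a=cv2.resize(c,None,fx=3.3,fy=3.3,interpolation=cv2.INTER_CUBIC); cv2.imwrite('pics/t2c.png',a)
E
python3 s2.py
```

```text
[ 1.24 -0.94 -1.49]
{'bracket': (array([ 0.45677075, -0.02502927]), np.float64(1.39899713645443), array([0.21952333, 0.08456676]), 1423), 'copper': (array([0.48567993, 0.30540845]), np.float64(-0.061285195637121426), array([0.16067781, 0.0273756 ]), 340), 'rack': (array([ 0.48303546, -0.31459082]), np.float64(-0.2101219452686518), array([0.21132169, 0.08175884]), 1292)}
strip (array([0.64676141, 0.05080403]), np.float64(1.5567602694276887), array([0.16379329, 0.03559551]), 523) nan
12.3583
```

View pics/t2c.png

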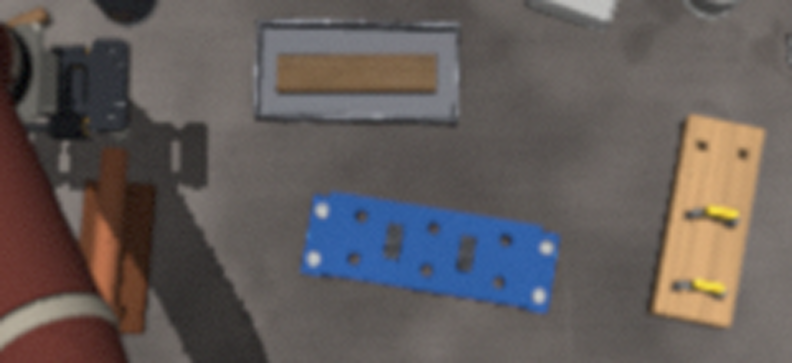

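Strip lies flat in the tray; all six bracket holes are visible in crop at (361,215),(433,228),(505,239),(354,259),(426,269),(498,283). I'll fit the bracket pose to the holes and pick the tube.

```bash
cat > s3.py <<'E'
from h import *
g=cv2.cvtColor(cv2.imread('pics/t2.png'),cv2.COLOR_BGR2GRAY).astype(float)
c=np.array([(361,215),(433,228),(505,239),(354,259),(426,269),(498,283)])/3.3+[110,110]
out=[]
for u,v in c:
    for _ in range(4):
        vv,uu=np.mgrid[:384,:512]; w=np.clip(np.median(g[int(v)-5:int(v)+6,int(u)-5:int(u)+6])-6-g,0,None)*(np.hypot(uu-u,vv-v)<4)
        u,v=(w*uu).sum()/w.sum(),(w*vv).sum()/w.sum()
    out.append((u,v))
W=on_plane('top',out,.05)[:,:2]
L=np.array([(22,75),(22,0),(22,-75),(-22,75),(-22,0),(-22,-75)])/1000
a=L-L.mean(0);b=W-W.mean(0); U,S,Vt=np.linalg.svd(a.T@b); R=(U@Vt).T
print('centre',W.mean(0),'yaw',np.arctan2(R[1,0],R[0,0]),'scale',S.sum()/(a**2).sum()); print(((b-a@R.T)*1000).round(1))
E
python3 s3.py
cat > s4.py <<'E'
from h import *
x,y,t=.457,.3068,-.085
ctrl.command_gripper(.05,20)
down(x,y,.15,t); down(x,y,.05,t,ctrl.line_to); down(x,y,.028,t,ctrl.line_to,vel=.05)
print(readout.sense()['wrist_force'].round(2))
ctrl.command_gripper(.0,20)
s=readout.sense(); print(s['opening'],s['wrist_force'].round(2))
down(x,y,.25,t,ctrl.line_to); s=readout.sense(); print(s['opening'],s['wrist_force'].round(2))
E
python3 s4.py
```

```text
centre [ 0.46290619 -0.0210901 ] yaw -0.17562049225436133 scale 1.0213622772477613
[[ 0.2  1.4]
 [-0.3  0.3]
 [-0.8 -1.3]
 [-0.1  1.9]
 [ 1.7  0.7]
 [-0.7 -3.1]]
[-0.86  0.09  0.41]
0.027445210260941662 [-0.29  6.04  0.91]
0.027457240372606977 [ 0.4   0.01 -2.55]
```

Tube gripped gently (opening 27.4 mm, 2.5 N weight). Hole fit and outline fit differ by about 6 mm, so I'll cross-check with the other view before placing.

```bash
python3 - <<'E'
from h import *
def bk(c,yaw,L): R=np.array([[np.cos(yaw),-np.sin(yaw)],[np.sin(yaw),np.cos(yaw)]]); return np.c_[np.array(L)[:,:2]@R.T+c,np.array(L)[:,2]]
holes=[(sx*.022,y,.05) for sx in(1,-1) for y in(.075,0,-.075)]; cor=[(.0425,.11,.05),(.0425,-.11,.05),(-.0425,-.11,.05),(-.0425,.11,.05)]
ims=[]
for n,fn,(a,b,c,d),k in(('top','t2.png',(195,285,160,212),8),('scene','s2.png',(225,305,172,237),8)):
    I=cv2.imread('pics/'+fn)[c:d,a:b]; I=cv2.resize(I,None,fx=k,fy=k,interpolation=cv2.INTER_CUBIC)
    for (C,y,col) in(((.4568,-.0250),-.1736,(0,255,255)),((.4629,-.0211),-.1756,(0,0,255))):
        for L in(holes,cor):
            for u in project(n,bk(C,y,L)):
                q=((u+.5-[a,c])*k).astype(int); cv2.drawMarker(I,tuple(map(int,q)),col,cv2.MARKER_CROSS,14,2)
    cv2.imwrite(f'pics/{n}_br.png',I)
E
```

```text
(no output)
```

View pics/top_br.png

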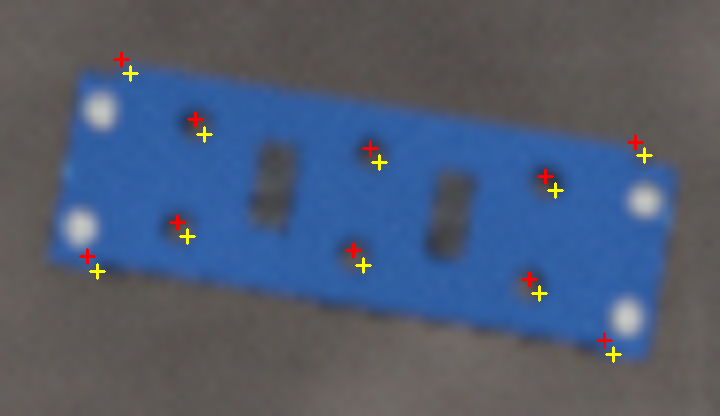

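View pics/scene_br.png

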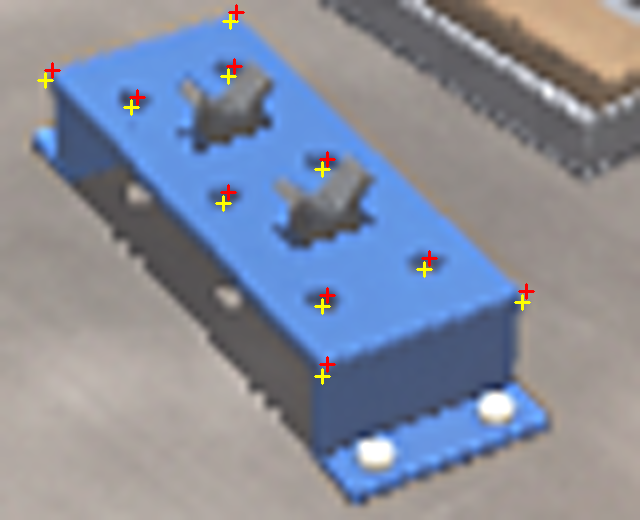

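Red crosses (hole fit) match the holes in both views to within about 0.6 px; the yellow outline fit is biased by the visible front face. I'll refine the fit jointly in both views and check the held tube.

```bash
cat > s5.py <<'E'
from h import *
from scipy.optimize import least_squares
L=np.array([(sx*.022,y,.05) for sx in(1,-1) for y in(.075,0,-.075)])
def bk(q,L=L): c,s=np.cos(q[2]),np.sin(q[2]); return np.c_[L[:,0]*c-L[:,1]*s+q[0],L[:,0]*s+L[:,1]*c+q[1],L[:,2]]
def holes(n,im,q):
    g=im[...,2].astype(float) if n=='top' else im.astype(float).sum(2)/3; o=[]
    k=8; 
    for u,v in project(n,bk(q)):
        a,b=int(u)-6,int(v)-6; P=cv2.resize(g[b:b+13,a:a+13],None,fx=k,fy=k,interpolation=cv2.INTER_CUBIC)
        yy,xx=np.mgrid[:13*k,:13*k]; xx=(xx+.5)/k-.5+a; yy=(yy+.5)/k-.5+b
        near=np.hypot(xx-u,yy-v)<3; bg=np.median(P[np.hypot(xx-u,yy-v)<6]); mn=P[near].min()
        m=(P<(bg+mn)/2)&near; w=m*(bg-P); o.append(((w*xx).sum()/w.sum(),(w*yy).sum()/w.sum()))
    return np.array(o)
if __name__=='__main__':
    q=np.array([.462,-.0215,-.1756])
    I={n:cv2.imread('pics/'+f)[:,:,::-1] for n,f in(('top','t2.png'),('scene','s2.png'))}
    for it in range(2):
        h={n:holes(n,I[n],q) for n in I}
        for n in I: print(n,least_squares(lambda q:(project(n,bk(q))-h[n]).ravel(),q,x_scale=[.01,.01,.1]).x.round(4))
        r=least_squares(lambda q:np.r_[tuple((project(n,bk(q))-h[n]).ravel() for n in I)],q,loss='soft_l1',f_scale=.3,x_scale=[.01,.01,.1]); q=r.x
    print(q.round(4)); print(r.fun.reshape(-1,2).round(2).tolist())
E
python3 s5.py
```

```text
top [ 0.461  -0.0213 -0.1773]
scene [ 0.46   -0.0219 -0.1727]
top [ 0.461  -0.0213 -0.1772]
scene [ 0.46   -0.0219 -0.1727]
[ 0.4606 -0.0214 -0.175 ]
[[0.06, 0.15], [0.03, 0.08], [-0.04, 0.01], [0.16, 0.13], [0.05, 0.21], [-0.06, 0.03], [0.13, -0.08], [0.11, -0.13], [-0.1, -0.13], [0.1, -0.07], [-0.0, -0.22], [0.05, -0.23]]
```

Both views agree to 1 mm: bracket (.4606, -.0214), yaw -.175. Next I'll carry the tube over the bracket and measure it in the hand.

```bash
cat > s6.py <<'E'
from h import *
x,y,t=.4606,-.0214,-.175+np.pi/2
down(x,y,.2,t); s=readout.sense(); print(s['opening'],np.round(s['tool_pos'],4),np.round(s['ee_rot'],4),s['time_s'])
p,d=shot('scene','s6.png'); pt,dt=shot('top','t6.png')
for n,P,D in(('scene',p,d),('top',pt,dt)):
    X,h,s_,v,z=seg(n,P,D); m=((h<14)|(h>175))&(s_>90)&(abs(z-.22)<.03)&(np.hypot(X[...,0]-x,X[...,1]-y)<.2)
    uv=np.argwhere(m)[:,::-1]; Q=on_plane(n,uv,.219); ax=np.array([np.cos(t),np.sin(t)]); a=(Q[:,:2]-[x,y])@ax; b=(Q[:,:2]-[x,y])@[-ax[1],ax[0]]
    print(n,len(uv),'along',np.percentile(a,[0,1,99,100]).round(4),'across',np.percentile(b,[1,50,99]).round(4), rect(Q))
I=np.hstack([cv2.imread('pics/s6.png')[90:260,170:350],cv2.imread('pics/t6.png')[90:260,150:330]]); cv2.imwrite('pics/st6.png',cv2.resize(I,None,fx=2.2,fy=2.2))
E
python3 s6.py
```

```text
0.027303402208959826 [ 0.4612 -0.0198  0.2   ] [ 3.1413e+00 -1.0000e-03  1.3992e+00] 18.25
scene 317 along [-0.1162 -0.1074  0.1019  0.1269] across [-0.0176  0.0008  0.0166] (array([ 0.46237701, -0.01633312]), np.float64(1.3898353296723394), array([0.24329839, 0.03535863]))
top 286 along [-0.1098 -0.1078  0.109   0.1105] across [-0.0121  0.0002  0.0124] (array([ 0.4601156 , -0.02095811]), np.float64(1.3934930482715089), array([0.22023741, 0.02598375]))
```

View pics/st6.png

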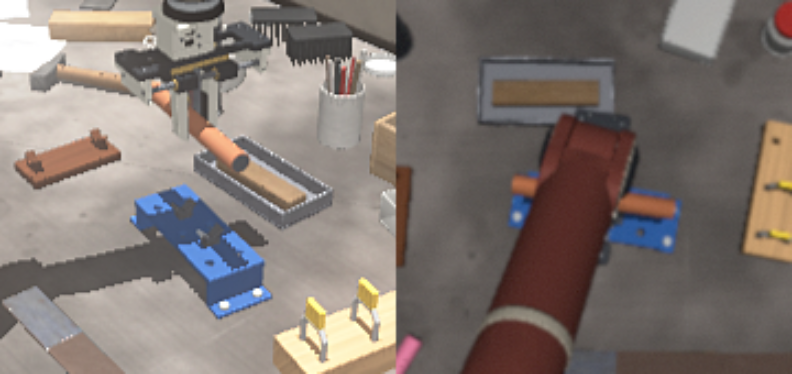

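Tube held centred (ends at ±0.110 m from the target) above the bracket. Lowering it.

```bash
cat > s7.py <<'E'
from h import *
x,y,t=.4606,-.0214,-.175+np.pi/2
ctrl.pause(.3); print(np.round(readout.sense()['tool_pos'],4))
down(x,y,.08,t,ctrl.line_to)
for z in(.068,.066,.064,.063,.062,.061):
    down(x,y,z,t,ctrl.line_to,vel=.03); s=readout.sense(); print(z,np.round(s['wrist_force'],1),np.round(s['tool_pos'],4))
    if s['wrist_force'][2]>6: break
ctrl.command_gripper(.05); ctrl.pause(.3); print(np.round(readout.sense()['wrist_force'],1))
down(x,y,.2,t,ctrl.line_to); down(.50,-.05,.35,t); 
down(.40,.32,.35,0)
p,d=shot('scene','s7.png'); pt,dt=shot('top','t7.png')
for n,P,D in(('scene',p,d),('top',pt,dt)):
    X,h,s_,v,z=seg(n,P,D); m=((h<14)|(h>175))&(s_>90)&(abs(z-.087)<.03)&(np.hypot(X[...,0]-x,X[...,1]-y)<.2)
    uv=np.argwhere(m)[:,::-1]; Q=on_plane(n,uv,.08); ax=np.array([np.cos(t),np.sin(t)]); a=(Q[:,:2]-[x,y])@ax; b=(Q[:,:2]-[x,y])@[-ax[1],ax[0]]
    print(n,len(uv),'along',np.percentile(a,[0,1,99,100]).round(4),'across',np.percentile(b,[1,50,99]).round(4), rect(Q))
s=readout.sense(); print(s['time_s']); r,_,_=find(pd=(pt,dt)); print(r['rack']); print(tray(pt))
I=np.hstack([cv2.imread('pics/s7.png')[150:290,220:400],cv2.imread('pics/t7.png')[110:250,180:360]]); cv2.imwrite('pics/st7.png',cv2.resize(I,None,fx=2.2,fy=2.2))
E
python3 s7.py
```

```text
[ 0.4607 -0.0211  0.2   ]
0.068 [ 0.1 -0.1 -2.9] [ 0.4605 -0.0214  0.0679]
0.066 [ 0.1  0.2 -1.8] [ 0.4606 -0.0214  0.0659]
0.064 [-0.8  0.1 -2.1] [ 0.4605 -0.0214  0.0639]
0.063 [-0.7  1.1 -3. ] [ 0.4605 -0.0214  0.063 ]
0.062 [-2.   1.1  5.7] [ 0.4605 -0.0214  0.0627]
0.061 [-4.9  0.3 12.9] [ 0.4604 -0.0213  0.0625]
[-0.9 -0.3  0.2]
scene 415 along [-0.1105 -0.1008  0.1191  0.1251] across [-0.0173 -0.0007  0.013 ] (array([ 0.46277289, -0.0144352 ]), np.float64(1.3814338553814665), array([0.23594191, 0.03048243]))
top 483 along [-0.1108 -0.1082  0.1048  0.1074] across [-0.0122 -0.0001  0.0122] (array([ 0.45992337, -0.02300093]), np.float64(1.394107173218881), array([0.21824365, 0.02657482]))
25.575
(array([ 0.48306488, -0.31458682]), np.float64(-0.20989078288603302), array([0.21127083, 0.08176578]), 1283)
(array([0.65697333, 0.05165173]), np.float64(1.555218165998478), array([0.21503191, 0.10462136]), 920)
```

View pics/st7.png

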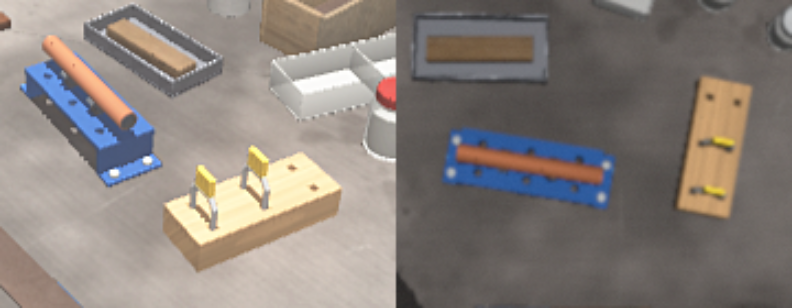

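Tube lies seated in both saddles, about 2 mm off along its axis; strip is in the tray and the rack is unmoved with two U-bolts. Now I'll triangulate the tabs from both views.

```bash
cat >> h.py <<'E'
def tri(uv1,uv2):
    A=[];b=[]
    for n,uv in(('top',uv1),('scene',uv2)):
        f,cx,cy,k1,R,t=K(n); u=rays(n,uv)[0]
        for i in(0,1): A.append(R[i]-u[i]*R[2]); b.append(u[i]*t[2]-t[i])
    x,r,*_=np.linalg.lstsq(np.array(A),np.array(b),rcond=None); return x,np.abs(np.array(A)@x-b).max()
def tabs(n,p,box=None,amin=6):
    H=cv2.cvtColor(p,cv2.COLOR_RGB2HSV); m=cv2.inRange(H,(21,100,70),(34,255,255)); q=np.zeros_like(m)
    if box: a,b,c,d=box; q[c:d,a:b]=m[c:d,a:b]; m=q
    m=cv2.morphologyEx(m,cv2.MORPH_CLOSE,np.ones((3,3)))
    k,l,s,c=cv2.connectedComponentsWithStats(m); out=[]
    for i in range(1,k):
        if s[i,4]>amin:
            vv,uu=np.nonzero((l==i)); out.append((c[i],s[i,4],rect(on_plane(n,np.c_[uu,vv],.099))))
    return out
E
python3 - <<'E'
from h import *
I={n:cv2.imread('pics/'+f)[:,:,::-1].copy() for n,f in(('top','t7.png'),('scene','s7.png'))}
T=tabs('top',I['top'],(290,360,140,220)); S=tabs('scene',I['scene'],(295,350,210,260))
for k in T: print('top',k[0].round(1),k[1],on_plane('top',k[0],.099)[0].round(4),k[2][1].round(3))
for k in S: print('sc',k[0].round(1),k[1],on_plane('scene',k[0],.099)[0].round(4),k[2])
for a in T:
    for b in S: print(a[0].round(0),b[0].round(0),tri(a[0],b[0]))
E
```

```text
top [328.2 174. ] 41 [ 0.488  -0.3123  0.099 ] 1.361
top [324.5 196.4] 38 [ 0.4145 -0.2974  0.099 ] 1.311
sc [336.6 223.2] 86 [ 0.4878 -0.3105  0.099 ] (array([ 0.48956451, -0.31043756]), np.float64(0.7396563743045199), array([0.05718832, 0.02092063]))
sc [312.8 232.6] 75 [ 0.4134 -0.2963  0.099 ] (array([ 0.41471066, -0.29371249]), np.float64(1.2861566042227919), array([0.05356826, 0.0206353 ]))
[328. 174.] [337. 223.] (array([ 0.4873504 , -0.31166833,  0.10013845]), np.float64(0.0006334856029842628))
[328. 174.] [313. 233.] (array([ 0.46302902, -0.29539075,  0.08037377]), np.float64(0.0331980106148293))
[324. 196.] [337. 223.] (array([ 0.43534968, -0.31402852,  0.1243065 ]), np.float64(0.030555697381102198))
[324. 196.] [313. 233.] (array([ 0.41386099, -0.29685067,  0.09928823]), np.float64(0.0007256643143472852))
```

Tabs triangulate to A (.4874,-.3117,.100) and B (.4139,-.2969,.099), matching the given 99 mm height and 75 mm spacing. Grasping A.

```bash
cat > s8.py <<'E'
from h import *
import sys
x,y,t=float(sys.argv[1]),float(sys.argv[2]),1.37
ctrl.command_gripper(.03,40)
down(x,y,.2,t); down(x,y,.12,t,ctrl.line_to); down(x,y,.089,t,ctrl.line_to,vel=.05)
s=readout.sense(); print(np.round(s['wrist_force'],1),np.round(s['tool_pos'],4))
ctrl.command_gripper(0,40); ctrl.pause(.2)
s=readout.sense(); print(s['opening'],np.round(s['wrist_force'],1),np.round(s['tool_pos'],4))
down(x,y,.14,t,ctrl.line_to,vel=.08); s=readout.sense(); print(np.round(s['wrist_force'],1))
down(x,y,.25,t,ctrl.line_to)
q=[.4606,-.0214,-.175]; 
down(q[0],q[1],.25,q[2]); ctrl.pause(.3); s=readout.sense(); print(s['opening'],np.round(s['wrist_force'],1),np.round(s['tool_pos'],4),s['time_s'])
shot('scene',sys.argv[3]+'s.png'); shot('top',sys.argv[3]+'t.png')
I=cv2.imread('pics/'+sys.argv[3]+'s.png')[110:260,190:350]; cv2.imwrite('pics/'+sys.argv[3]+'.png',cv2.resize(I,None,fx=4,fy=4,interpolation=cv2.INTER_CUBIC))
E
python3 s8.py .4874 -.3117 A
```

```text
[ 0.5 -0.7 -0.5] [ 0.4874 -0.3119  0.0891]
0.007725002661392874 [0.2 0.3 0.5] [ 0.4875 -0.3118  0.0891]
[-0.7  1.  -2.3]
0.0076075292537008555 [-0.3  0.4 -1.8] [ 0.4607 -0.0223  0.2499] 33.7083
```

View pics/A.png

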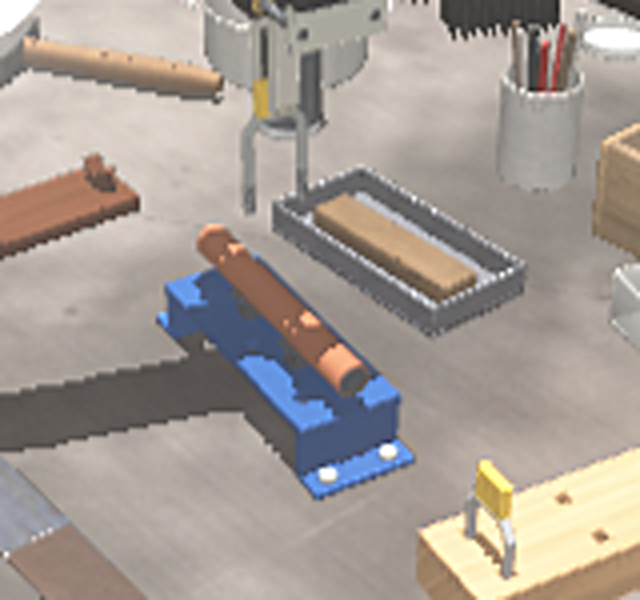

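U-bolt upright in the hand; leg tips in the crop at about (250,213) and (304,195). Comparing with the projection.

```bash
python3 - <<'E'
from h import *
C=np.array([.4607,-.0223]); e=np.array([np.cos(-.175),np.sin(-.175)])
I=cv2.imread('pics/As.png'); H=cv2.cvtColor(I,cv2.COLOR_BGR2GRAY).astype(int)
for dx in(-.022,.022):
    for z in(.1685,.1785,.19,.20,.21):
        print(dx,z,project('scene',[[*(C+dx*e),z]])[0].round(2),end=' ')
    print()
J=I[130:175,240:280]; J=cv2.resize(J,None,fx=14,fy=14,interpolation=cv2.INTER_NEAREST)
for dx in(-.022,.022):
    P=[tuple(map(int,((project('scene',[[*(C+dx*e),z]])[0]+.5-[240,130])*14))) for z in(.1685,.23)]
    cv2.line(J,P[0],P[1],(0,0,255),1)
cv2.imwrite('pics/A2.png',J)
E
```

```text
-0.022 0.1685 [252.   163.06] -0.022 0.1785 [251.93 160.11] -0.022 0.19 [251.84 156.68] -0.022 0.2 [251.77 153.68] -0.022 0.21 [251.7  150.64] 
0.022 0.1685 [265.06 159.05] 0.022 0.1785 [265.05 156.13] 0.022 0.19 [265.03 152.73] 0.022 0.2 [265.02 149.75] 0.022 0.21 [265.   146.74]
```

View pics/A2.png

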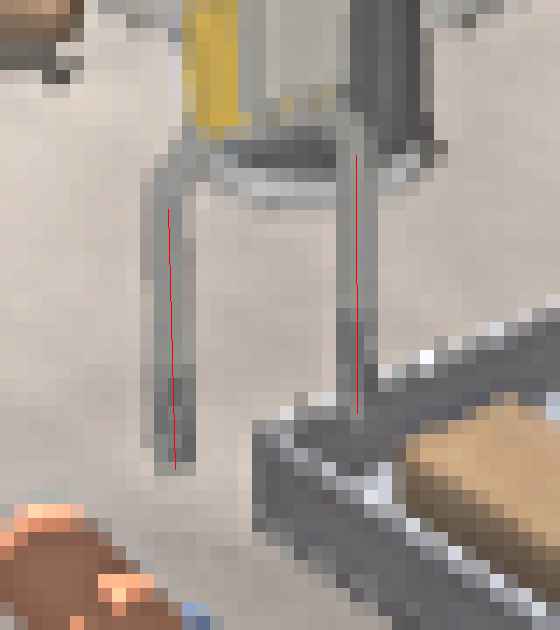

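Predicted legs match the picture to about 0.2 px, so the in-hand offset is negligible. Inserting at station_1 with force checks.

```bash
cat > s9.py <<'E'
from h import *
import sys
k=float(sys.argv[1]); zmin=float(sys.argv[2]); q=[.4606,-.0214,-.175]
ex=np.array([np.cos(q[2]),np.sin(q[2])]); ey=np.array([-ex[1],ex[0]])
c0=np.array(q[:2])+k*ey
F=lambda:readout.sense()['wrist_force'][2]
down(*c0,.25,q[2]); down(*c0,.15,q[2],ctrl.line_to); ctrl.pause(.2); f0=F(); print('f0',f0,np.round(readout.sense()['tool_pos'],4))
off=[(0,0)]+[(r*np.cos(a),r*np.sin(a)) for r in(.0015,.003) for a in np.arange(8)*np.pi/4]
for dx,dy in off:
    c=c0+dx*ex+dy*ey
    down(*c,.135,q[2],ctrl.line_to,vel=.05); ok=True
    for z in(.131,.129,.127,.125,.122):
        down(*c,z,q[2],ctrl.line_to,vel=.04); f=F()-f0
        if f>5: ok=False; break
    print('try',round(dx,4),round(dy,4),'z',z,'f',round(f,1))
    if ok: break
if ok:
    for z in np.r_[np.arange(.12,.1085,-.002),np.arange(.108,zmin-1e-6,-.001)]:
        down(*c,z,q[2],ctrl.line_to,vel=.03); s=readout.sense(); f=s['wrist_force']; 
        if f[2]-f0>3 or np.hypot(*f[:2])>6: print('contact'); break
    print(z,np.round(f,1),np.round(s['tool_pos'],4),s['time_s'])
E
python3 s9.py 0 .1025
```

```text
f0 -0.4733388791992698 [ 0.4612 -0.0214  0.1508]
try 0 0 z 0.122 f -0.6
contact
0.103 [-1.   0.3  6.5] [ 0.4609 -0.0214  0.1037] 39.775
```

First try went through; contact at tab height about 0.113 m, as expected when clamped. Release, clear, re-look.

```bash
cat > s10.py <<'E'
from h import *
s=readout.sense(); x,y,z=s['tool_pos']
ctrl.command_gripper(.03); ctrl.pause(.2)
down(x,y,.25,-.175,ctrl.line_to); down(.40,.32,.35,0); ctrl.pause(.2)
p,d=shot('scene','s10.png'); pt,dt=shot('top','t10.png')
T=tabs('top',pt,(200,380,120,240)); S=tabs('scene',p,(225,385,150,270))
for a in T:
    for b in S:
        X,e=tri(a[0],b[0])
        if e<.003: print(a[0].round(1),b[0].round(1),X.round(4),round(e,4))
print(tray(pt),find(pd=(pt,dt))[0]['rack'],readout.sense()['time_s'])
I=np.hstack([cv2.imread('pics/s10.png')[150:290,220:400],cv2.imread('pics/t10.png')[110:250,180:360]]); cv2.imwrite('pics/st10.png',cv2.resize(I,None,fx=2.2,fy=2.2))
E
python3 s10.py
```

```text
[239.9 182.6] [258.8 176.1] [ 0.4617 -0.0218  0.115 ] 0.0003
[326.  208.6] [303.  239.9] [ 0.3743 -0.3007  0.0997] 0.0003
(array([0.65519531, 0.05174662]), np.float64(1.557798103304492), array([0.21522159, 0.10103554]), 900) (array([ 0.44767896, -0.32018796]), np.float64(-0.2101722790132552), array([0.21082018, 0.08183819]), 1333) 43.3583
```

View pics/st10.png

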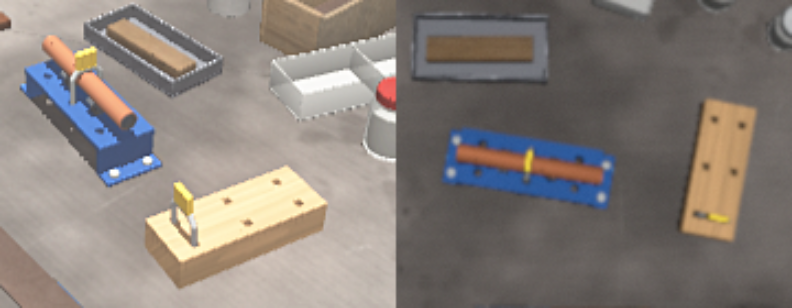

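Picture: first U-bolt clamped upright over the tube (tab at (.4617,-.0218,.115)); the rack has been knocked about 36 mm, and U-bolt B is now at (.3743,-.3007). Using the fresh measurement.

```bash
python3 s8.py .3743 -.3007 B && python3 - <<'E'
from h import *
s=readout.sense(); C=np.array(s['tool_pos'][:2]); e=np.array([np.cos(-.175),np.sin(-.175)])
I=cv2.imread('pics/Bs.png')
J=I[130:175,240:280]; J=cv2.resize(J,None,fx=12,fy=12,interpolation=cv2.INTER_NEAREST)
for dx in(-.022,.022):
    P=[tuple(map(int,((project('scene',[[*(C+dx*e),z]])[0]+.5-[240,130])*12))) for z in(.1685,.23)]
    cv2.line(J,P[0],P[1],(0,0,255),1)
cv2.imwrite('pics/B2.png',J)
E
```

```text
[ 0.1  0.6 -0.5] [ 0.3743 -0.3009  0.089 ]
0.007943286087216549 [ 5.  -1.1  0.4] [ 0.3757 -0.3013  0.0894]
[-0.3 -0.  -1.3]
0.00771075448812852 [ 0.3  1.1 -1.1] [ 0.4605 -0.0223  0.25  ] 51.1083
```

View pics/B2.png

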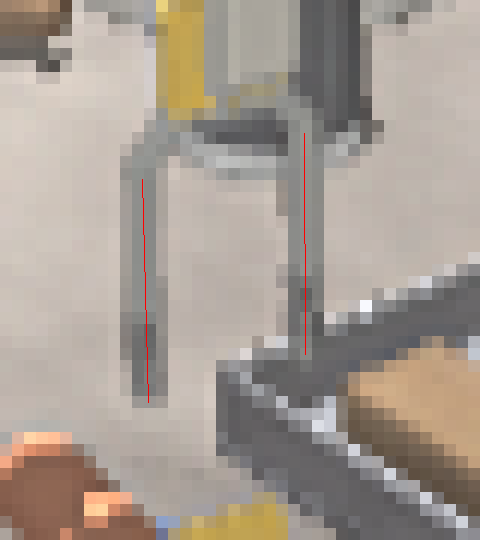

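Legs again match the projection, upright. Inserting at station_0 (y = -75), stopping just above contact.

```bash
python3 s9.py -.075 .1045 && sed -i 's/s10/s11/g;s/t10/t11/g' s10.py && python3 - <<'E'
from h import *
s=readout.sense(); print(s['tool_pos'],s['wrist_force'])
E
```

```text
f0 -1.0001371298757245 [ 0.4481 -0.0954  0.1508]
try 0 0 z 0.122 f 0.8
0.105 [-0.6 -0.1 -1. ] [ 0.4475 -0.0952  0.1049] 58.8167
[ 0.44748441 -0.09522454  0.10492551] [-0.62718695 -0.08421551 -0.97252493]
```

```bash
python3 s10.py; python3 - <<'E'
from h import *
x,y,t=.4606,-.0214,-.175+np.pi/2
p=cv2.imread('pics/t11.png')[:,:,::-1].copy(); H=cv2.cvtColor(p,cv2.COLOR_RGB2HSV); h,s=H[...,0],H[...,1]
vv,uu=np.mgrid[:384,:512]; Q=on_plane('top',np.c_[uu.ravel(),vv.ravel()],.08)[:,:2]-[x,y]; m=(((h<14)|(h>175))&(s>90)).ravel()&(np.hypot(*Q.T)<.13)
a=Q[m]@[np.cos(t),np.sin(t)]; b=Q[m]@[-np.sin(t),np.cos(t)]; print('tube along',a.min().round(4),a.max().round(4),'across',np.percentile(b,[1,50,99]).round(4))
print('stations',[(np.array([x,y])+k*np.array([np.cos(t),np.sin(t)])).round(4) for k in(-.075,0)])
E
```

```text
[239.8 182.6] [258.8 176.1] [ 0.4615 -0.0217  0.115 ] 0.0002
[262.9 185.3] [272.4 188.3] [ 0.4517 -0.0957  0.1143] 0.0006
(array([0.63525494, 0.05197309]), np.float64(1.5578838570915927), array([0.21518054, 0.06831807]), 520) (array([ 0.44560782, -0.31943997]), np.float64(-0.20441878579424788), array([0.20999689, 0.08225212]), 1343) 62.6167
tube along -0.1108 0.1074 across [-0.0119  0.0002  0.0123]
stations [array([ 0.4475, -0.0953]), array([ 0.4606, -0.0214])]
```

View pics/st11.png

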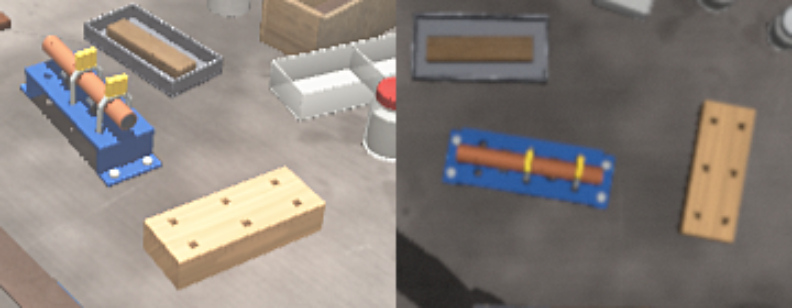

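Both U-bolts are clamped, the rack is empty, the strip is in the tray, the tube is seated, and the arm is clear. Handing in.

```bash
python3 -c "
from h import *
ctrl.pause(.5); print(readout.sense()['wrist_force'].round(1)); print(ctrl.close_job())"
```

```text
[-0.3 -0.5  0.6]
the job is handed in; nothing more can be done
None
```

The strip is flat in the tray, the tube lies in both saddles, and both U-bolts from the rack are clamped at the y = 0 and y = -75 mm pairs. I handed the job in at about 63 s; no verdict is reported.

**Last checks:**
- **Tube:** about 2 mm off centre along its axis and less than 1 mm across. It was gripped at 20 N.
- **U-bolts:** tabs at 114 to 115 mm height, one within 1 mm of its station and the other about 4 mm off. The limit is 12 mm. I pressed the first with at most about 7 N and released the second about 2 mm above the tube so that it dropped into place.
- **Strip:** it measured about 5 mm off the tray's centre just after placing and was still flat in the tray in the last view.
- **Arm:** clear of everything, with no residual force.

**Checks that disagreed:**
- The bracket's outline fit was about 5 mm off from a fit to its holes, because its front face was visible. I used the hole fit, on which both cameras agreed to 1 mm.
- The rack was knocked about 36 mm after I took the first U-bolt, so I measured it again before taking the second.
- The last tray outline came out too small because the strip split the colour mask. In the final picture the tray and strip look unchanged.
- I did not measure the can and jars separately; the arm's moves stayed well away from them.

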